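# Reset button behind a push-latch cover

## Task

Reset the grey reset box with your fingertips: press its closed yellow cover in so that it pops open, press the green button inside all the way down, then press the cover shut again until it latches and stays closed. Only touch and press: do not press the red button, do not push the box about or lift anything, and leave the other things on the table where they are.

Things in the scene. Friction and masses are not known exactly. Their poses are not given: they have to be found in the camera images.
- reset_box: grey open-topped plastic box 200 (x) x 150 (y) x 78 (z) mm, about 2.3 kg, standing loose on the table on rubber feet. Origin: centre of its underside; its x points from its front wall (16 mm thick, towards the robot) to its hinge side, z up. Its top is closed by the yellow cover, which lies between the walls, level with the rim (78 mm above the table).
- cover (a joint): cover angle, rad: 0 = latched, flush; -0.062 = pressed fully in (stop); 1.15 = fully open (stop). Hinge at the box's back. Sprung open, damped. Push-push catch: when latched, press to the stop (or past -0.055) and let go: it pops open in about 1 s. When open, press it down to the stop and let go: it comes back to 0, latched. Each further full press changes over again.
- cover_press (a point): point on the outer face of the yellow cover, centre of the black ring that marks where to press: 125 mm from the hinge line, 34 mm from the free edge. It moves with the cover; its z is the outward normal of the cover, its x points to the hinge. Latched: 78 mm above the table; fully in: 8 mm lower. About 3 N presses it.
- cover_hinge (a point): point on the hinge line at mid width, level with the outer face of the cover; x and z as for cover_press. The cover is 130 mm wide and 159 mm long from here, 5 mm thick. A cam plate 36 mm wide and 54 mm deep hangs under it 131 to 150 mm from the hinge, at mid width.
- green_button_top (a point): centre of the top of the green round button (28 mm across) inside the box, seen only with the cover open: 120 mm in front of the hinge line, 42 mm to the box's +y side (left seen from the front). Its travel is straight down, 6 mm, 5 N at the bottom.
- green_button (a joint): how far the green button is pressed, m: 0 = up, 0.006 = fully down; springs back by itself
- red_button_top (a point): centre of the top of the red round button, the same size, 84 mm to the box's -y side of the green one. Not to be pressed.
- red_button (a joint): how far the red button is pressed, m: 0 = up, 0.006 = fully down
- calculator: black desk calculator 200x150x29 mm lying on the table; origin at the centre of its underside. Leave alone.
- pen: black pen 145 mm long, lying; origin under its centre. Leave alone.
- amber_bottle: amber glass bottle with blue cap, 66 mm wide, 137 mm tall, standing; origin under its centre. Leave alone.
- tape: roll of tape lying flat, 94 mm across, 25 mm high; origin under its centre. Leave alone.
- timer: small white timer 58x60x16 mm; origin under its centre. Leave alone.
- beaker: clear beaker 82 mm wide, 114 mm tall, standing; origin under its centre. Leave alone.
- stopper: red rubber stopper 32 mm wide, 26 mm high; origin under its centre. Leave alone.

How it is judged:
On the way, in this order (a step that is already met when the one before it is completed fails the run):
1. the cover has popped wide open (over 0.9 rad) and green is not yet pressed (value of joint cover above 0.9 rad and value of joint green_button below 0.003 m), for 0.2 s.
2. the green button is pressed down (over 4.8 of 6 mm) while the cover is open (value of joint green_button above 0.0048 m and value of joint cover above 0.7 rad), for 0.05 s.
3. the cover is shut and latched, with no finger on it (value of joint cover below 0.03 rad and contact force between the arm and reset_box below 0.1 N), for 0.3 s.
At the end, for the whole second after the job is handed in: The cover is latched shut within 0.03 rad of flush and at rest, the green button is up again, and the box stands level within 30 mm of where it stood (value of joint cover between -0.03 and 0.03 rad and velocity of joint cover below 0.05 rad/s and value of joint green_button below 0.002 m and distance of reset_box from where it was at the start of the episode below 0.03 m and angle between reset_box's own z axis and vertical below 0.05 rad); the robot touches nothing.
It fails at once if the red button is pressed (over 2 mm) (value of joint red_button above 0.002 m).
It fails at once if the box is pushed over 30 mm, lifted or tipped (distance of reset_box from where it was at the start of the episode above 0.03 m or height (world z) of reset_box above 0.012 m or angle between reset_box's own z axis and vertical above 0.15 rad).
It fails at once if another thing on the table is lifted or moved over 20 mm (distance of any of calculator, pen, amber_bottle, tape, timer, beaker, stopper from where it was at the start of the episode above 0.02 m).
It also fails if it takes over 54 s, if anything falls off the work surface, if the arm or the gripper's body presses on something with over 40 N, if the wrist force passes 120 N, or if a joint passes its speed limit or range.

## Robot

A 6-joint arm with a two-finger parallel gripper is mounted at the origin on a cart in front of the work surface, level with it; the furniture and walls round the work are solid. World frame = base frame: x ahead of the robot, y to its left, z up, the work surface at z = 0. Lengths are in m, angles in rad, forces in N, time in s.
With the tool pointing down it reaches from about 0.3 to 0.75 m from the base axis. Payload 8.5 kg.
Tool frame: the origin (TCP) lies on the centre line of the jaws, within the pads' length; the fingertips stand r.finger_overhang ahead of it and the grasp point (between the pads) lies 8 mm behind it (r.finger_overhang is the distance from the TCP to the fingertips, in m); z points along the fingers, y is the line along which they close (so a half turn about z gives the same grasp; the last joint's range is limited). The gripper opens to 88 mm and grips with 3 to 60 N. Pads are 18 mm wide; open, the fingers measure 123 mm over their backs; the gripper's body (75 mm by 187 mm) begins 45 mm behind the grasp point.
Start: joints at [-1.381, 0.381, 1.297, -0, 1.464, -0.215], TCP at [0.217, -0.506, 0.25] pointing down, gripper open.
Joint ranges: [-3.11, 3.11], [-0.89, 2.33], [0.22, 2.48], [-1.42, 4.56], [0.17, 2.85], [-2.88, 2.88]. Speed limits (rad/s): [2.39, 2.39, 3.14, 3.14, 3.14, 3.14].

## Interface

Orientations are given as a unit quaternion [x, y, z, w].
In Python, from bench import r gives the robot as it stands.
- The arm moves only by the tool jog_arm, never from a script. Its argument "commands" is a list of rows, each a list of 5 numbers: the finger opening in mm, from 0 to 88.1, then the shift along the tool's x, y, z each as a share of 0.05 m, from -1 to 1, then the turn about the tool's z as a share of 0.12 rad, from -1 to 1. In form: [[grip, dx, dy, dz, twist], ...]. A call has exactly 5 rows; each row shifts and turns the commanded pose from where the row before left it, along the tool's axes as they then stand; what a row does not reach is not made up. A row lasts 1/10 s, in which the tool goes at most 50 mm and 8.59 degrees, less where a joint would pass 70% of its speed; a pose out of reach is approached as far as the arm can. A call with a number of a shift or a turn outside -1 to 1 is refused whole. A call with a gripper value outside its range is refused whole. The fingers move at their own pace and stop on an object; "squeeze" is the grip in N (left out, the last holds). Time passes only in rows, so rows that do not move let the fingers close, or fill a call up. It gives the time, the measured TCP pose, the force, the opening and the grip force at its end, in the units of the state.
- r.read_state(): the state, without advancing time (a new reading comes with each control period).
- r.capture(name): name is "side" or "top"; returns a dict with "pixels" (400x640x3 uint8, red, green, blue), "fov_y" (degrees; the focal length in pixels is half the picture's height over the tangent of half this angle, whatever the lens; pixels are square), "cx", "cy" (the principal point, pixels), "pose" (4x4, takes a point from camera to world coordinates). Camera axes: x right, y down, z forward; pixel columns grow to the right and rows downward; lengths in m; the calibration is good to about 2 mm. A picture is of the moment at which its call begins. There is no depth.
- r.finish_job(): hands the job in; it is judged then, once.
Trained networks look in a picture, given as the dict that the camera call returned (one of the last four; its "shot" number tells which), for a name from the list of things; names that differ only in an ending like _2 or _b are one class to them, and where a whole thing is asked for, a point or a joint stands for the part that bears it (a point fixed in the world has none). Each returns a list of dicts, best first, with "score" (0 to 1); they miss things now and then, are a little off and sometimes report something else, mostly with a low value. They report only what shows in the picture. A call takes as long as a camera call.
- r.trace(picture, target): "region" (400x640 bool, what is visible of it) and "point" ([row, column] in pixels, amid what is visible of it).
The state is a dict: "time": time; "qpos": joint angles; "qd": joint speeds; "joint_torque": joint torques, N m; "tcp_pos": TCP position; "eef_rot": TCP orientation; "ft_force": force on the tool from outside, world axes, zero at the start; "torque": the same for the moment, N m; "width": finger opening in m; "gripper_force": force on a finger pad.
Only numpy, scipy, OpenCV 4.12 (cv2) and the standard library are available. Lean on these libraries where they do the work, as an engineer would, in place of code of your own. Each camera call takes 0.05 s, during which the arm holds its last target. There are 200 camera calls.

## Working session

There is one attempt and no reset: what is moved stays moved. The work goes in short steps, Python scripts to look and compute and a tool call to move; the robot and the scene stay as the last step left them, time stands still between calls to the robot, and variables do not carry over. Pictures are saved under pics/ and viewed, at most 10 in all, crops included, and the job is handed in when it is done.

Besides the shell and the picture viewer there is one more tool, called after "Emit:" by a JSON object that holds its "method" and its "body". jog_arm: Moves the arm, as the interface text tells. Shift numbers are shares of 0.05 m and turn numbers shares of 0.12 rad, none past 1 either way. Its arguments: {"type":"object","properties":{"commands":{"type":"array"},"squeeze":{"type":"number"}},"required":["commands"]}

```bash
ls; mkdir -p pics
cat > h.py <<'E'
import numpy as np, cv2
from bench import r
def ray(p,rc):
    f=200/np.tan(np.radians(p["fov_y"])/2); T=np.array(p["pose"])
    d=T[:3,:3]@np.array([(rc[1]-p["cx"])/f,(rc[0]-p["cy"])/f,1.]); return T[:3,3],d/np.linalg.norm(d)
def atz(p,rc,z):
    o,d=ray(p,rc); return o+d*(z-o[2])/d[2]
def tri(rays):
    A=0;b=0
    for o,d in rays:
        M=np.eye(3)-np.outer(d,d);A=A+M;b=b+M@o
    return np.linalg.solve(A,b)
def save(p,n): cv2.imwrite("pics/"+n,np.ascontiguousarray(p["pixels"][:,:,::-1]))
E
python3 - <<'E'
from h import *
s=r.read_state(); print(s["time"],s["tcp_pos"],s["eef_rot"],s["width"],r.finger_overhang,s["ft_force"])
P={n:r.capture(n) for n in("side","top")}
for n,p in P.items():
    save(p,n+"0.png"); print(n,np.round(p["pose"],3).tolist(),p["fov_y"])
    for t in("cover_press","cover_hinge","reset_box"):
        for k in r.trace(p,t)[:2]: print(t,k["score"],k["point"],atz(p,k["point"],.078).round(4),k["region"].sum())
E
python3 -c "
import cv2,numpy as np
cv2.imwrite('pics/both.png',cv2.resize(np.vstack([cv2.imread('pics/side0.png'),cv2.imread('pics/top0.png')]),(480,600)))"
```

```text
pics
0.0 [ 0.21655447 -0.50529405  0.24916105] [ 9.79589498e-01  2.01007300e-01  8.82535347e-06 -6.93794309e-04] 0.0881205208445018 0.011 [ 0.37778221 -0.12089224  0.09253908]
side [[-0.883, -0.221, 0.414, 0.16], [-0.469, 0.394, -0.79, 0.892], [0.012, -0.892, -0.452, 0.592], [0.0, 0.0, 0.0, 1.0]] 48.41551461655829
cover_press 0.68 [220.6, 330.5] [0.578  0.0514 0.078 ] 1809
cover_hinge 0.95 [219.8, 330.5] [0.5798 0.0479 0.078 ] 1745
reset_box 0.72 [231.2, 328.5] [0.5589 0.0989 0.078 ] 5044
top [[0.002, -0.986, 0.164, 0.411], [-1.0, -0.003, -0.0, 0.035], [0.001, -0.164, -0.986, 1.26], [0.0, 0.0, 0.0, 1.0]] 51.71773476802531
cover_press 0.97 [211.8, 323.4] [0.5842 0.0375 0.078 ] 2527
cover_hinge 0.75 [214.0, 322.6] [0.5778 0.0398 0.078 ] 2473
reset_box 0.66 [215.2, 324.0] [0.5743 0.0357 0.078 ] 3606
```

View pics/top0.png

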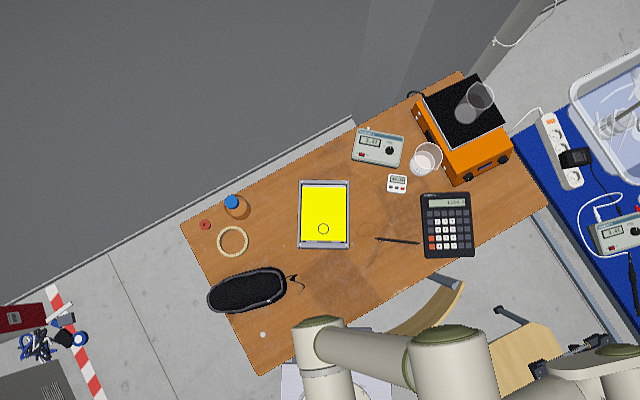

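View pics/side0.png

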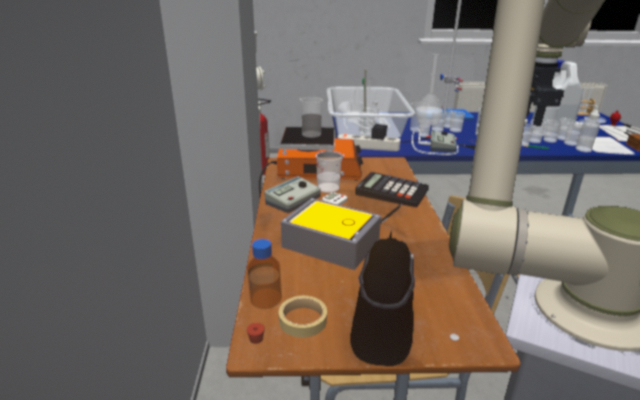

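The top view shows the closed box, with the ring at about row 229, col 323. In the side view the ring is at about row 222, col 348. Next I'll measure the yellow cover outline and the ring.

Run:
```python
from h import *
P={n:r.capture(n) for n in("side","top")}
rays=[];C=[]
for n,p in P.items():
    hsv=cv2.cvtColor(p["pixels"],cv2.COLOR_RGB2HSV)
    m=cv2.inRange(hsv,(26,180,120),(34,255,255))
    k,l,st,_=cv2.connectedComponentsWithStats(m); i=1+st[1:,4].argmax(); m=(l==i).astype(np.uint8)
    cs,_=cv2.findContours(m,cv2.RETR_EXTERNAL,cv2.CHAIN_APPROX_NONE); c=max(cs,key=len)
    fill=cv2.drawContours(np.zeros_like(m),[c],-1,1,-1)
    hole=cv2.erode(fill,np.ones((5,5)))&(1-m)
    ys,xs=np.nonzero(hole); ring=(ys.min()/2+ys.max()/2,xs.min()/2+xs.max()/2)
    print(n,ring,len(ys),atz(p,ring,.078))
    rays.append(ray(p,ring))
    W=np.array([atz(p,(q[0][1],q[0][0]),.078)[:2] for q in c],np.float32)
    rc=cv2.minAreaRect(W*1000); print(rc)
    for nm in("calculator","pen","amber_bottle","tape","timer","beaker","stopper"):
        t=r.trace(p,nm)
        if t: print(nm,t[0]["score"],atz(p,t[0]["point"],.02).round(3))
print(tri(rays))
```

```text
side (np.float64(222.5), np.float64(348.0)) 12 [0.53718745 0.03944912 0.078     ]
((580.8252563476562, 40.12114715576172), (126.94215393066406, 152.59217834472656), 89.70262908935547)
calculator 0.8 [ 0.544 -0.298  0.02 ]
pen 0.48 [ 0.5   -0.159  0.02 ]
amber_bottle 0.85 [0.642 0.252 0.02 ]
tape 0.84 [0.481 0.342 0.02 ]
timer 0.59 [ 0.677 -0.165  0.02 ]
beaker 0.8 [ 0.786 -0.343  0.02 ]
stopper 0.86 [0.55  0.398 0.02 ]
top (np.float64(228.5), np.float64(323.0)) 38 [0.53570375 0.03847277 0.078     ]
((578.7032470703125, 38.69664764404297), (127.47714233398438, 156.9070281982422), 89.6724853515625)
calculator 0.66 [ 0.561 -0.338  0.02 ]
pen 0.6 [ 0.506 -0.185  0.02 ]
amber_bottle 0.92 [0.603 0.297 0.02 ]
tape 0.87 [0.518 0.341 0.02 ]
timer 0.6 [ 0.687 -0.184  0.02 ]
beaker 0.57 [ 0.763 -0.27   0.02 ]
stopper 0.36 [0.589 0.032 0.02 ]
[0.5365479  0.03877731 0.07769204]
```

```bash
cat >> h.py <<'E'
def plan(tgt,yaw,n):
    s=r.read_state(); p=np.array(s["tcp_pos"]); q=s["eef_rot"]; a=2*np.arctan2(q[1],q[0])
    a=(a+np.pi)%(2*np.pi)-np.pi
    d=(np.array(tgt)-p)/n; tw=((yaw-a+np.pi)%(2*np.pi)-np.pi)/n
    print("t",s["time"],"p",p.round(4),"yaw",round(a,3),"ft",np.round(s["ft_force"],1),"w",s["width"])
    for i in range(n):
        c,k=np.cos(a),np.sin(a)
        print([round(float(v),2) for v in ((c*d[0]+k*d[1])/.05,(k*d[0]-c*d[1])/.05,-d[2]/.05,-tw/.12)]); a+=tw
E
python3 -c "
from h import *
plan((.536,.039,.16),1.965,15)"
```

```text
t 1.2 p [ 0.2166 -0.5055  0.2497] yaw 0.405 ft [ 1.  -1.1 -0.2] w 0.08804289525269449
[0.68, -0.5, 0.12, -0.87]
[0.73, -0.43, 0.12, -0.87]
[0.77, -0.35, 0.12, -0.87]
[0.8, -0.27, 0.12, -0.87]
[0.82, -0.18, 0.12, -0.87]
[0.84, -0.1, 0.12, -0.87]
[0.84, -0.01, 0.12, -0.87]
[0.84, 0.08, 0.12, -0.87]
[0.83, 0.16, 0.12, -0.87]
[0.8, 0.25, 0.12, -0.87]
[0.77, 0.33, 0.12, -0.87]
[0.74, 0.41, 0.12, -0.87]
[0.69, 0.48, 0.12, -0.87]
[0.63, 0.55, 0.12, -0.87]
[0.57, 0.62, 0.12, -0.87]
```

Emit:
{"method": "jog_arm", "body": {"commands": [[0,0.68,-0.5,0.12,-0.87],[0,0.73,-0.43,0.12,-0.87],[0,0.77,-0.35,0.12,-0.87],[0,0.8,-0.27,0.12,-0.87],[0,0.82,-0.18,0.12,-0.87]]}}

```text
time: 1.7
tcp_pos: [0.3239, -0.322, 0.2197]
eef_rot: [0.894, 0.449, 0.0, 0.0]
ft_force: [0.7, 0.2, -0.2]
width: 0.0502
gripper_force: 0.0
```

Emit:
{"method": "jog_arm", "body": {"commands": [[0,0.84,-0.1,0.12,-0.87],[0,0.84,-0.01,0.12,-0.87],[0,0.84,0.08,0.12,-0.87],[0,0.83,0.16,0.12,-0.87],[0,0.8,0.25,0.12,-0.87]]}}

```text
time: 2.2
tcp_pos: [0.4299, -0.1398, 0.1897]
eef_rot: [0.748, 0.664, 0.0, 0.0]
ft_force: [0.6, -0.7, -0.0]
width: 0.0101
gripper_force: 0.0
```

Emit:
{"method": "jog_arm", "body": {"commands": [[0,0.77,0.33,0.12,-0.87],[0,0.74,0.41,0.12,-0.87],[0,0.69,0.48,0.12,-0.87],[0,0.63,0.55,0.12,-0.87],[0,0.57,0.62,0.12,-0.87]]}}

```text
time: 2.7
tcp_pos: [0.5355, 0.0421, 0.1596]
eef_rot: [0.551, 0.835, 0.0, 0.0]
ft_force: [-0.1, -0.4, -0.4]
width: 0.0003
gripper_force: 0.0
```

```bash
python3 -c "
from h import *
plan((.536,.039,.12),1.965,3)"
```

```text
t 2.7 p [0.5355 0.0421 0.1596] yaw 1.975 ft [-0.1 -0.4 -0.4] w 0.00030848260691746876
[-0.02, -0.0, 0.26, 0.03]
[-0.02, -0.0, 0.26, 0.03]
[-0.02, -0.0, 0.26, 0.03]
```

Emit:
{"method": "jog_arm", "body": {"commands": [[0,-0.06,0,0.5,0],[0,0,0,0.5,0],[0,0,0,0.3,0],[0,0,0,0.1,0],[0,0,0,0.06,0]]}}

```text
time: 3.2
tcp_pos: [0.5359, 0.0376, 0.0868]
eef_rot: [0.553, 0.833, -0.0, -0.0]
ft_force: [-3.0, 1.4, 4.9]
width: 0.0005
gripper_force: 2.1
```

Emit:
{"method": "jog_arm", "body": {"commands": [[0,0,0,0.05,0],[0,0,0,0.05,0],[0,0,0,0.02,0],[0,0,0,0,0],[0,0,0,0,0]]}}

```text
time: 3.7
tcp_pos: [0.5362, 0.0376, 0.0813]
eef_rot: [0.553, 0.833, 0.0, 0.001]
ft_force: [-1.4, 0.9, 5.1]
width: 0.0004
gripper_force: 2.4
```

Emit:
{"method": "jog_arm", "body": {"commands": [[0,0,0,0.04,0],[0,0,0,0.03,0],[0,0,0,-0.8,0],[0,0,0,-1,0],[0,0,-0.8,-0.8,0]]}}

```text
time: 4.2
tcp_pos: [0.5056, 0.0239, 0.2053]
eef_rot: [0.552, 0.834, 0.001, 0.002]
ft_force: [0.8, -0.4, 0.7]
width: 0.0005
gripper_force: 0.0
```

Emit:
{"method": "jog_arm", "body": {"commands": [[88,0,-1,-0.8,0],[88,0,-0.8,0,0],[88,0,0,0,0],[88,0,0,0,0],[88,0,0,0,0]]}}

```text
time: 4.7
tcp_pos: [0.4314, -0.0069, 0.2337]
eef_rot: [0.553, 0.834, 0.0, 0.0]
ft_force: [0.8, 0.3, -0.0]
width: 0.0383
gripper_force: 0.0
```

Emit:
{"method": "jog_arm", "body": {"commands": [[88,0,-0.5,0,0],[88,0,-0.5,0,0],[88,0,0,0,0],[88,0,0,0,0],[88,0,0,0,0]]}}

```text
time: 5.2
tcp_pos: [0.3856, -0.0263, 0.2337]
eef_rot: [0.552, 0.834, 0.0, 0.0]
ft_force: [-0.9, -0.9, -0.9]
width: 0.0786
gripper_force: 0.0
```

Run:
```python
from h import *
P={n:r.capture(n) for n in("side","top")}
rays=[]
for n,p in P.items():
    for t in("green_button_top","red_button_top"):
        for k in r.trace(p,t)[:1]:
            print(n,t,k["score"],k["point"],atz(p,k["point"],.04).round(4),k["region"].sum())
    save(p,n+"1.png")
a=P["side"]["pixels"][150:290,250:420];b=P["top"]["pixels"][150:290,240:410]
cv2.imwrite("pics/c1.png",cv2.resize(np.hstack([a,b])[:,:,::-1],None,fx=2.35,fy=2.35,interpolation=cv2.INTER_CUBIC))
s=r.read_state();print(s["time"],s["tcp_pos"],s["ft_force"],s["width"])
```

```text
side green_button_top 0.34 [188.0, 317.5] [ 0.7349 -0.1721  0.04  ] 1262
top red_button_top 0.41 [229.5, 338.0] [ 0.5369 -0.0059  0.04  ] 69
5.5 [ 0.38472999 -0.02629766  0.23376583] [ 0.31631546 -0.62462855 -0.60502803] 0.08796720219728764
```

View pics/c1.png

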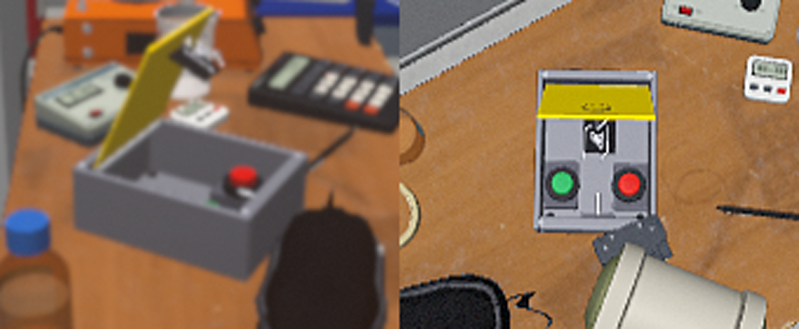

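The cover is open. In the top view green is at about row 228, col 309, and red at about row 228, col 338. The side view shows red at about row 224, col 353. The cam plate is at about rows 201–215 in the top view.

Run:
```python
from h import *
P={n:r.capture(n) for n in("side","top")}
def blob(p,lo,hi,c0):
    m=cv2.inRange(cv2.cvtColor(p["pixels"],cv2.COLOR_RGB2HSV),lo,hi)
    k,l,st,ce=cv2.connectedComponentsWithStats(m)
    i=min(range(1,k),key=lambda i:np.hypot(*(ce[i]-c0)) if st[i,4]>5 else 1e9); print(st[i]); return ce[i][::-1]
rt=blob(P["top"],(0,180,150),(6,255,255),(338,228)); rs=blob(P["side"],(0,180,120),(6,255,255),(353,224))
g=blob(P["top"],(55,120,90),(80,255,255),(309,228))
print(rt,rs,g); R=tri([ray(P["top"],rt),ray(P["side"],rs)]); print("red",R)
print("green",atz(P["top"],g,R[2]), "red",atz(P["top"],rt,R[2]))
for z in(.17,.193): print("plate front",atz(P["top"],(214.7,324),z))
print("cover edge",[atz(P["top"],(row,324),.223) for row in (201,)])
print(P["top"]["pixels"][196:222,323].tolist())
```

```text
[333 224   9   9  64]
[348 221  11   8  59]
[304 223  10  10  74]
[227.828125 337.171875] [224.62711864 352.86440678] [227.44594595 308.72972973]
red [ 0.54151796 -0.00287284  0.05016503]
green [0.54165385 0.08059699 0.05016503] red [ 0.54073467 -0.00315673  0.05016503]
plate front [0.56293249 0.03561344 0.17      ]
plate front [0.55972355 0.03559101 0.193     ]
cover edge [array([0.59081569, 0.03565532, 0.223     ])]
[[166, 146, 0], [157, 139, 28], [167, 143, 0], [255, 255, 27], [207, 198, 7], [103, 89, 92], [73, 76, 93], [81, 82, 90], [86, 86, 93], [41, 42, 46], [1, 4, 9], [229, 231, 240], [255, 255, 255], [239, 242, 250], [181, 182, 191], [76, 77, 83], [26, 24, 28], [43, 42, 46], [31, 27, 33], [167, 171, 180], [173, 175, 187], [161, 165, 175], [167, 169, 179], [160, 163, 174], [164, 166, 176], [164, 166, 177]]
```

```bash
python3 -c "
from h import *
plan((.485,.070,.234),1.967,4)"
```

```text
t 5.6 p [ 0.3846 -0.0264  0.2338] yaw 1.971 ft [-0.3  0.   1. ] w 0.08806210893240735
[0.25, 0.65, -0.0, 0.01]
[0.25, 0.65, -0.0, 0.01]
[0.25, 0.65, -0.0, 0.01]
[0.25, 0.65, -0.0, 0.01]
```

Emit:
{"method": "jog_arm", "body": {"commands": [[88,0.25,0.65,0,0],[88,0.25,0.65,0,0],[88,0.25,0.65,0,0],[88,0.25,0.65,0,0],[88,0,0,0.4,0]]}}

```text
time: 6.1
tcp_pos: [0.4878, 0.0723, 0.2149]
eef_rot: [0.551, 0.834, 0.002, 0.002]
ft_force: [-0.5, -1.8, -1.0]
width: 0.088
gripper_force: 0.0
```

Emit:
{"method": "jog_arm", "body": {"commands": [[88,0,0,0.6,0],[88,0,0,0.6,0],[88,0,0,0.6,0],[88,0,0,0.5,0],[88,0,0,0,0]]}}

```text
time: 6.6
tcp_pos: [0.4834, 0.0704, 0.0965]
eef_rot: [0.553, 0.833, -0.001, -0.003]
ft_force: [-0.3, 0.1, -0.7]
width: 0.0883
gripper_force: 0.0
```

Run:
```python
from h import *
plan((.485,.070,.08),1.967,1)
P={n:r.capture(n) for n in("side","top")}
a=P["side"]["pixels"][110:290,250:420];b=P["top"]["pixels"][130:310,240:410]
cv2.imwrite("pics/c2.png",cv2.resize(np.hstack([a,b])[:,:,::-1],None,fx=2.35,fy=2.35,interpolation=cv2.INTER_CUBIC))
```

```text
t 6.6 p [0.4834 0.0704 0.0965] yaw 1.971 ft [-0.3  0.1 -0.7] w 0.08830825697508497
[-0.02, 0.03, 0.33, 0.03]
```

View pics/c2.png

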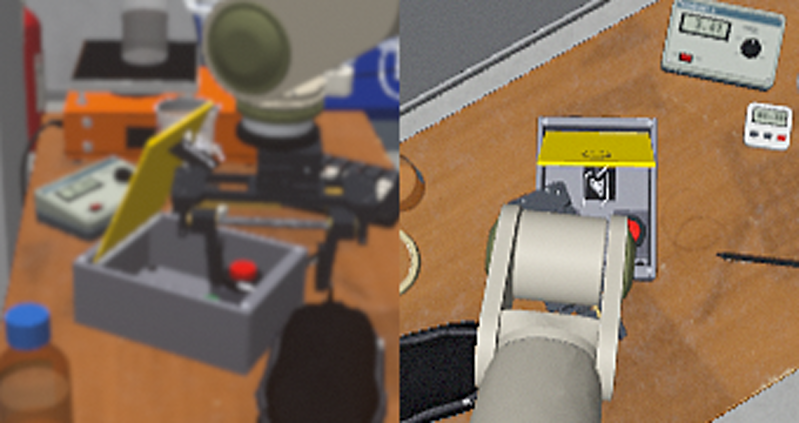

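The cover is still open and the gripper body is clear of it. The front finger hangs just above green (green in the side crop at about row 295, col 212).

Emit:
{"method": "jog_arm", "body": {"commands": [[88,0,0.02,0.3,0],[88,0,0,0.25,0],[88,0,0,0.1,0],[88,0,0,0.02,0],[88,0,0,0,0]]}}

```text
time: 7.2
tcp_pos: [0.4862, 0.0706, 0.0662]
eef_rot: [0.553, 0.833, 0.0, 0.001]
ft_force: [-0.9, 0.4, 0.4]
width: 0.0877
gripper_force: 0.0
```

Emit:
{"method": "jog_arm", "body": {"commands": [[88,0,0,0.05,0],[88,0,0,0.05,0],[88,0,0,0,0],[88,0,0,0,0],[88,0,0,0,0]]}}

```text
time: 7.7
tcp_pos: [0.4862, 0.0706, 0.0607]
eef_rot: [0.553, 0.833, 0.0, 0.001]
ft_force: [1.1, 1.0, 4.7]
width: 0.088
gripper_force: 2.1
```

Emit:
{"method": "jog_arm", "body": {"commands": [[88,0,0,0.04,0],[88,0,0,0.04,0],[88,0,0,0,0],[88,0,0,0,0],[88,0,0,0,0]]}}

```text
time: 8.2
tcp_pos: [0.4864, 0.0708, 0.0586]
eef_rot: [0.552, 0.834, 0.001, 0.002]
ft_force: [-8.5, 1.2, 30.4]
width: 0.0878
gripper_force: 15.0
```

Emit:
{"method": "jog_arm", "body": {"commands": [[88,0,0,-0.15,0],[88,0,0,-0.05,0],[88,0,0,0,0],[88,0,0,0,0],[88,0,0,0,0]]}}

```text
time: 8.7
tcp_pos: [0.4852, 0.0707, 0.0659]
eef_rot: [0.553, 0.834, -0.0, -0.001]
ft_force: [-1.3, -0.2, 0.9]
width: 0.088
gripper_force: 0.7
```

Emit:
{"method": "jog_arm", "body": {"commands": [[88,0,0,0.02,0],[88,0,0,0.02,0],[88,0,0,0,0],[88,0,0,0,0],[88,0,0,0,0]]}}

```text
time: 9.2
tcp_pos: [0.4857, 0.0707, 0.0644]
eef_rot: [0.553, 0.833, 0.0, -0.0]
ft_force: [-1.3, 0.1, 2.3]
width: 0.088
gripper_force: 1.1
```

The force rises linearly, about 0.75 N/mm from TCP z ≈ 0.067, and turns hard at about 0.060, so green was pressed all the way down. Next I'll lift and go over to the back of the cover.

Emit:
{"method": "jog_arm", "body": {"commands": [[88,0,0,-0.6,0],[88,0,0,-1,0],[0,0,0,-1,0],[0,0,0,-1,0],[0,0,0,-1,0]]}}

```text
time: 9.7
tcp_pos: [0.4853, 0.0707, 0.2966]
eef_rot: [0.553, 0.833, 0.0, 0.0]
ft_force: [1.4, 0.5, -0.2]
width: 0.0662
gripper_force: 0.0
```

Run:
```python
from h import *
plan((.65,.04,.3),1.967,5)
P=r.capture("side")
save(P,"side3.png")
```

```text
t 9.7 p [0.4853 0.0707 0.2966] yaw 1.971 ft [ 1.4  0.5 -0.2] w 0.06620235058725474
[-0.37, 0.56, -0.01, 0.01]
[-0.37, 0.56, -0.01, 0.01]
[-0.37, 0.56, -0.01, 0.01]
[-0.37, 0.56, -0.01, 0.01]
[-0.37, 0.56, -0.01, 0.01]
```

Emit:
{"method": "jog_arm", "body": {"commands": [[0,-0.37,0.56,0,0],[0,-0.37,0.56,0,0],[0,-0.37,0.56,0,0],[0,-0.37,0.56,0,0],[0,-0.37,0.56,0,0]]}}

```text
time: 10.25
tcp_pos: [0.652, 0.0397, 0.2937]
eef_rot: [0.553, 0.833, 0.0, -0.0]
ft_force: [0.2, -0.1, 0.5]
width: 0.0223
gripper_force: 0.0
```

Emit:
{"method": "jog_arm", "body": {"commands": [[0,0,0,0,0],[0,0,0,0,0],[0,0,0,0.4,0],[0,0,0,0.7,0],[0,0,0,0.6,0]]}}

```text
time: 10.75
tcp_pos: [0.6494, 0.0405, 0.2088]
eef_rot: [0.552, 0.834, 0.0, 0.0]
ft_force: [-0.1, 0.8, -0.4]
width: 0.0
gripper_force: 0.0
```

Run:
```python
from h import *
plan((.625,.04,.203),1.967,3)
P={n:r.capture(n) for n in("side","top")}
a=P["side"]["pixels"][110:290,250:420];b=P["top"]["pixels"][130:310,240:410]
cv2.imwrite("pics/c3.png",cv2.resize(np.hstack([a,b])[:,:,::-1],None,fx=2.35,fy=2.35,interpolation=cv2.INTER_CUBIC))
```

```text
t 10.75 p [0.6494 0.0405 0.2088] yaw 1.971 ft [-0.1  0.8 -0.4] w 3.6778567407387086e-05
[0.06, -0.15, 0.04, 0.01]
[0.06, -0.15, 0.04, 0.01]
[0.06, -0.15, 0.04, 0.01]
```

View pics/c3.png

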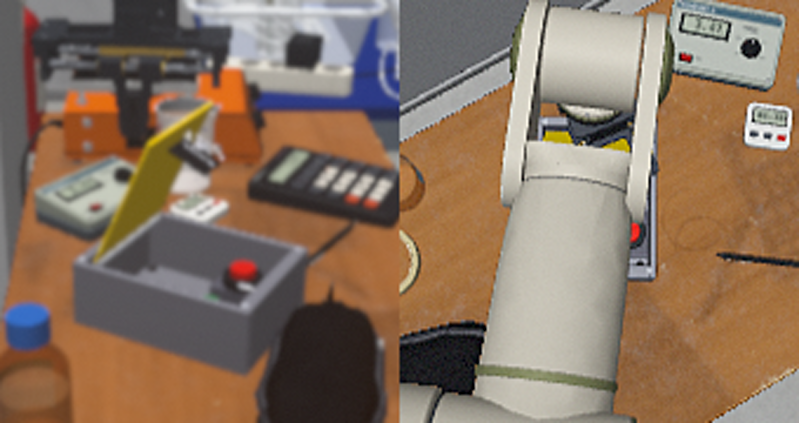

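The closed fingertips are behind the open cover and clear of it (side crop at about row 135, col 130; cover edge at about row 105, col 208). Next I'll follow the arc forward and down.

Emit:
{"method": "jog_arm", "body": {"commands": [[0,0.08,-0.18,0.04,0],[0,0.08,-0.18,0.04,0],[0,0.08,-0.18,0.1,0],[0,0.08,-0.18,0.12,0],[0,0.08,-0.18,0.14,0]]}}

```text
time: 11.35
tcp_pos: [0.6016, 0.041, 0.1903]
eef_rot: [0.552, 0.834, 0.001, 0.002]
ft_force: [1.5, -0.1, 2.8]
width: 0.0005
gripper_force: 1.2
```

Emit:
{"method": "jog_arm", "body": {"commands": [[0,0.06,-0.15,0.14,0],[0,0.06,-0.15,0.16,0],[0,0.06,-0.14,0.18,0],[0,0.05,-0.12,0.2,0],[0,0.04,-0.1,0.2,0]]}}

```text
time: 11.85
tcp_pos: [0.566, 0.0407, 0.146]
eef_rot: [0.552, 0.834, 0.001, 0.002]
ft_force: [-0.8, 1.0, 3.1]
width: 0.0002
gripper_force: 1.5
```

Run:
```python
from h import *
plan((.537,.04,.095),1.967,5)
```

```text
t 11.85 p [0.566  0.0407 0.146 ] yaw 1.971 ft [-0.8  1.   3.1] w 0.00021442540959757704
[0.04, -0.11, 0.2, 0.01]
[0.04, -0.11, 0.2, 0.01]
[0.04, -0.11, 0.2, 0.01]
[0.04, -0.11, 0.2, 0.01]
[0.04, -0.11, 0.2, 0.01]
```

Emit:
{"method": "jog_arm", "body": {"commands": [[0,0.05,-0.13,0.2,0],[0,0.05,-0.13,0.2,0],[0,0.04,-0.12,0.2,0],[0,0.04,-0.1,0.2,0],[0,0.03,-0.06,0.2,0]]}}

```text
time: 12.35
tcp_pos: [0.5396, 0.0394, 0.0971]
eef_rot: [0.553, 0.833, 0.002, 0.005]
ft_force: [0.9, 1.8, 50.1]
width: 0.0001
gripper_force: 25.0
```

Emit:
{"method": "jog_arm", "body": {"commands": [[0,0,0,0.1,0],[0,0,0,0.08,0],[0,0,0,0.06,0],[0,0,0,0,0],[0,0,0,0,0]]}}

```text
time: 12.85
tcp_pos: [0.5372, 0.0396, 0.082]
eef_rot: [0.553, 0.834, 0.0, 0.001]
ft_force: [1.9, 0.5, 3.4]
width: 0.0011
gripper_force: 1.4
```

Emit:
{"method": "jog_arm", "body": {"commands": [[0,0,0,0.03,0],[0,0,0,0.03,0],[0,0,0,0.02,0],[0,0,0,0,0],[0,0,0,0,0]]}}

```text
time: 13.35
tcp_pos: [0.5375, 0.0396, 0.0795]
eef_rot: [0.552, 0.834, 0.001, 0.001]
ft_force: [-3.2, 0.4, 21.4]
width: 0.0007
gripper_force: 10.8
```

At the stop (21 N), so I'll release straight up.

Emit:
{"method": "jog_arm", "body": {"commands": [[0,0,0,-0.3,0],[0,0,0,-0.5,0],[0,0,0,-1,0],[0,0,0,-1,0],[0,0,-0.3,-1,0]]}}

```text
time: 13.85
tcp_pos: [0.5232, 0.0344, 0.2667]
eef_rot: [0.552, 0.834, -0.0, -0.001]
ft_force: [0.8, -0.1, -0.0]
width: 0.0002
gripper_force: 0.0
```

Emit:
{"method": "jog_arm", "body": {"commands": [[0,0,-1,0,0],[0,0,-1,0,0],[0,0,-1,0,0],[0,0,0,0,0],[0,0,0,0,0]]}}

```text
time: 14.35
tcp_pos: [0.3848, -0.0245, 0.2653]
eef_rot: [0.553, 0.833, 0.0, -0.0]
ft_force: [-0.7, 0.3, -0.3]
width: 0.0006
gripper_force: 0.0
```

Run:
```python
from h import *
P={n:r.capture(n) for n in("side","top")}
a=P["side"]["pixels"][110:290,250:420];b=P["top"]["pixels"][130:310,240:410]
cv2.imwrite("pics/c4.png",cv2.resize(np.hstack([a,b])[:,:,::-1],None,fx=2.35,fy=2.35,interpolation=cv2.INTER_CUBIC))
s=r.read_state();print(s["time"],s["tcp_pos"],s["ft_force"])
```

```text
14.45 [ 0.38601282 -0.02428434  0.26515238] [-0.10383924  0.11588326 -0.17153074]
```

View pics/c4.png

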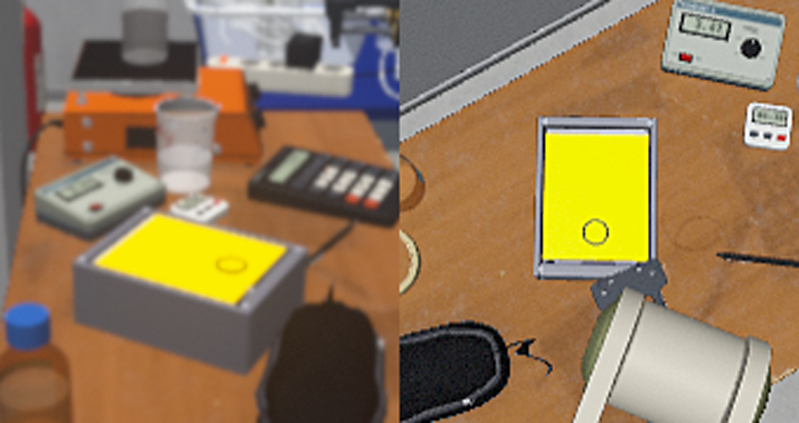

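The cover is shut and flush, with the ring at about row 232, col 595 of the top crop, and the box hasn't moved. I'm handing the job in.

```bash
python3 -c "
from bench import r
print(r.finish_job())"
```

```text
the job is handed in; nothing more can be done
None
```

I opened the cover, pressed the green button to its stop (confirmed by the force readings), pressed the cover shut so that it stayed flush, and handed the job in at about 14.5 s; the hand-in call gave no verdict.

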